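Set the griddle's sunken heat dial and switch it on

TASK

Start the griddle for the next batch: turn the black heat dial, sunk in the well of the grey control pod, clockwise until its white pointer line points at the red rider clip on the rim. Only then throw the main switch, the lever with the yellow ball, fully over to its far side. Leave the dial on the mark, and do not shift the oil bottle, the shaker jar or the dish.

Things in the scene. Friction and masses are not known exactly. Their poses are not given: they have to be found in the camera images.
- pod: grey control pod, fixed box 170 (x) by 200 (y) by 75 mm high on the steel counter, left or right of the main switch; origin at the centre of its underside, z up. In the middle of its top is a round well 96 mm wide and 44 mm deep (floor 31 mm above the counter) with the heat dial in it, on an upright axis through the origin
- dial_grip (a point): on the heat dial's axis at grip height, 59 mm above the counter, 16 mm below the well's rim. Dial: black bar 60 long, 16 thick, 32 mm tall (top 69 mm above the counter) on a metal skirt 68 mm across, 6 mm above the well floor. 40 mm from the bar's flat sides to the well's wall: too tight for a wide-open gripper. x axis along the bar to its white pointer end, z up. Turns stiffly (0.06 N m), stays
- dial (a joint): angle of the heat dial, rad: 0 = off, with the pointer towards the pod's +y; grows as the dial is turned clockwise seen from above; stop at 3.2
- rider: red clip fixed on the pod's top at the rim of the well, 22 by 12 by 6 mm; it marks the wanted heat. The origin lies on the dial's axis at the height of the pod's top; the x axis points level from there to the clip, whose centre is 62 mm out. It stands 0.7 to 2.3 rad clockwise of the pointer's start
- switch_base: main switch: fixed grey block 70 (x) by 50 (y) by 25 mm high; origin at the centre of its underside, x axis level and pointing to the lever's far (on) side, roughly away from the robot, z up. The lever is hinged 22 mm above the origin, about the block's y axis
- switch_tip (a point): centre of the yellow ball, 26 mm in diameter, at the end of the main switch's steel lever (10 mm thick), 80 mm from the hinge. At the start the lever leans about 0.5 rad to the block's -x side, so that the ball stands about 92 mm above the counter; it rises to 102 mm half-way
- switch (a joint): angle of the main switch's lever, rad: 0 = off, leaning 0.5 rad to the block's -x side; 1.0 = fully over at its stop on the +x side. About 1 N at the ball moves it, and it stays where it is left
- oil_mid (a point): centre of the amber oil bottle, 64 mm in diameter and 130 mm tall, standing loose beyond the pod and switch; to be left alone
- shaker_mid (a point): centre of the glass shaker jar with metal cap, 60 mm in diameter and 90 mm tall, loose; to be left alone
- dish_mid (a point): centre of the white bowl-shaped dish, 110 mm in diameter and 45 mm tall, loose; to be left alone

How it is judged:
On the way, in this order (a step that is already met when the one before it is completed fails the run):
1. the dial's pointer is brought to the red rider (within 0.17 rad) while the main switch is still off (angle between the x axis of dial_grip and the x axis of rider, either way round below 0.17 rad and value of joint switch below 0.3 rad), for 0.2 s.
2. the main switch's lever is thrown over (joint above 0.85 rad) (value of joint switch above 0.85 rad), for 0.2 s.
At the end, for the whole second after the job is handed in: The dial's white pointer stands within 0.17 rad (10 degrees) of the red rider clip, the main switch's lever is over at its far side (joint above 0.85 of 1.0 rad), and the oil bottle, shaker jar and dish stand still (angle between the x axis of dial_grip and the x axis of rider, either way round below 0.17 rad and value of joint switch above 0.85 rad and linear speed of each of oil, shaker, dish below 0.02 m/s); the robot touches nothing.
It fails at once if the oil bottle, shaker jar or dish is shifted by more than 30 mm or knocked over (distance of any of oil_mid, shaker_mid, dish_mid from where it was at the start of the episode above 0.03 m).
It also fails if it takes over 64 s, if anything falls off the work surface, if the arm or the gripper's body presses on something with over 40 N, if the wrist force passes 120 N, or if a joint passes its speed limit or range.

ROBOT

A 7-joint arm with a two-finger parallel gripper is mounted at the origin on the work surface. World frame = base frame: x ahead of the robot, y to its left, z up, the work surface at z = 0. Lengths are in m, angles in rad, forces in N, time in s.
With the tool pointing down it reaches from about 0.35 to 0.775 m from the base axis. Payload 3.1 kg.
Tool frame: the origin (TCP) lies on the centre line of the jaws, within the pads' length; the fingertips stand ctrl.tip_reach ahead of it and the grasp point (between the pads) is the TCP (ctrl.tip_reach is the distance from the TCP to the fingertips, in m); z points along the fingers, x is the direction in which the jaws open and shut, and the axes are right-handed (so a half turn about z gives the same grasp; the last joint's range is limited). The gripper opens to 85 mm and grips with 20 to 120 N. Pads are 22 mm wide; open, the fingers measure 114 mm over their backs; the gripper's body (76 mm by 85 mm) begins 54 mm behind the grasp point. The pads swing forward as they close: fully open they stand 13 mm farther back than shut.
Start: joints at [-1.239, 0.311, 0.014, 1.512, -0.004, 1.319, -0.027], TCP at [0.201, 0.512, 0.25] pointing down, gripper open.
Joint ranges: [-2.7, 2.7], [-0.3, 1.91], [-1.27, 1.3], [0.12, 2.57], [-1.44, 4.58], [0.2, 2.03], [-3.05, 3.05]. Speed limits (rad/s): [2.79, 2.79, 3.14, 3.14, 3.14, 3.14, 3.14].

INTERFACE

Orientations are given as a unit quaternion [x, y, z, w].
In Python, from plant import sensors, optics, ctrl gives the robot as it stands. The module is installed in compiled form; this text tells all that it offers.
- The arm moves only by the tool apply_moves, never from a script. Its argument "rows" is text: rows parted by semicolons, each of 7 numbers parted by spaces: the turn, a rotation vector about the tool's x, y, z in degrees, then the shift along the tool's x, y, z in m, then the finger opening in m, from 0 to 0.0854. In form: rx ry rz x y z gripper; .... A call has 1 to 20 rows; each row is the pose to reach, as a shift and turn from the pose measured when the call began, along the tool's axes at that moment; what a row does not reach only later rows make up. A row lasts 1/10 s, in which the tool goes at most 50 mm and 8.59 degrees, less where a joint would pass 70% of its speed; a pose out of reach is approached as far as the arm can. A call with a gripper value outside its range is refused whole. The fingers move at their own pace and stop on an object; "force" is the grip in N (left out, the last holds). Time passes only in rows, so rows that repeat a pose let the fingers close. It gives the time, the measured TCP pose, the force and the opening at its end, in the units of the state.
- sensors.get_obs(): the state, without advancing time (a new reading comes with each control period).
- optics.get_image(name): name is "scene" or "top"; returns (picture, depth): 480x640x3 uint8, red, green, blue; 480x640 float32, m along the optical axis (not along the pixel's ray), 0 where there is no reading.
- optics.camera_info(name): a dict with "mtx" (3x3 intrinsics, pixels), "position" and "orientation" of the camera in the world. Camera axes: x right, y up, looking along -z (the intrinsics and any distortion apply to the point x, -y, -z); pixel columns grow to the right and rows downward; lengths in m; the calibration is good to about 2 mm. A picture is of the moment at which its call begins. camera_info takes no time and is no camera call.
- ctrl.close_job(): hands the job in, once; it reports no verdict.
The state is a dict: "t": time; "joints": joint angles; "dq": joint speeds; "joint_torque": joint torques, N m; "ee_pos": TCP position; "orientation": TCP orientation; "contact_force": force on the tool from outside, world axes, zero at the start; "wrist_torque": the same for the moment, N m; "grip_width": finger opening in m.
Only numpy, scipy, OpenCV 4.12 (cv2) and the standard library are available. Lean on these libraries where they do the work, as an engineer would, in place of code of your own. Each camera call takes 0.05 s, during which the arm holds its last target.

## Working session

There is one attempt and no reset: what is moved stays moved. The work goes in short steps, Python scripts to look and compute and a tool call to move; the robot and the scene stay as the last step left them, time stands still between calls to the robot, and variables do not carry over. Pictures are saved under pics/ and viewed, and the job is handed in when it is done.

Besides the shell and the picture viewer there is one more tool, called after ">>>" as name(argument=value, ...), one argument or row to a line, values as JSON. apply_moves: Moves the arm, as the interface text tells. Its arguments: {"type":"object","properties":{"rows":{"type":"string"},"force":{"type":"number"}},"required":["rows"]}

```bash
mkdir -p pics; python3 - <<'E'
from plant import sensors, optics, ctrl
import cv2,numpy as np
print(sensors.get_obs(), ctrl.tip_reach)
for n in("scene","top"):
    p,d=optics.get_image(n); cv2.imwrite(f"pics/{n}0.png",p[:,:,::-1]); np.savez(f"{n}0.npz",p=p,d=d)
    print(n,optics.camera_info(n))
E
```

```text
{'t': 0.0, 'joints': array([-1.23872464,  0.31174866,  0.01398724,  1.51308128, -0.00440564,
        1.31918433, -0.02722798]), 'dq': array([ 0.00028003,  0.00080347, -0.00172495, -0.00126262,  0.00083651,
       -0.00086213,  0.00041383]), 'joint_torque': array([ 4.73738728e-04, -3.79912305e+01,  1.46496277e-01, -2.30587900e+01,
        1.23165178e-02,  1.37497840e-02, -3.80847780e-06]), 'ee_pos': array([0.2005523 , 0.51138949, 0.2491986 ]), 'orientation': array([ 8.26159520e-01,  5.63435017e-01, -9.61279086e-04,  7.10590860e-04]), 'contact_force': array([ 0.44750968,  0.3670551 , -0.94922134]), 'wrist_torque': array([0.00254886, 0.04608383, 0.04084503]), 'grip_width': 0.08519236245616293} 0.019
scene {'mtx': array([[486.78052451,   0.        , 327.22594548],
       [  0.        , 486.78052451, 237.40899833],
       [  0.        ,   0.        ,   1.        ]]), 'position': array([ 1.01522484, -0.17167225,  0.75923857]), 'orientation': array([0.23398156, 0.16787962, 0.58126369, 0.76105295])}
top {'mtx': array([[508.48049924,   0.        , 314.86655792],
       [  0.        , 508.48049924, 237.50809005],
       [  0.        ,   0.        ,   1.        ]]), 'position': array([ 0.56723343, -0.03047469,  0.91521441]), 'orientation': array([-0.02889175,  0.01767786,  0.71386831, -0.69946037])}
```

View pics/scene0.png

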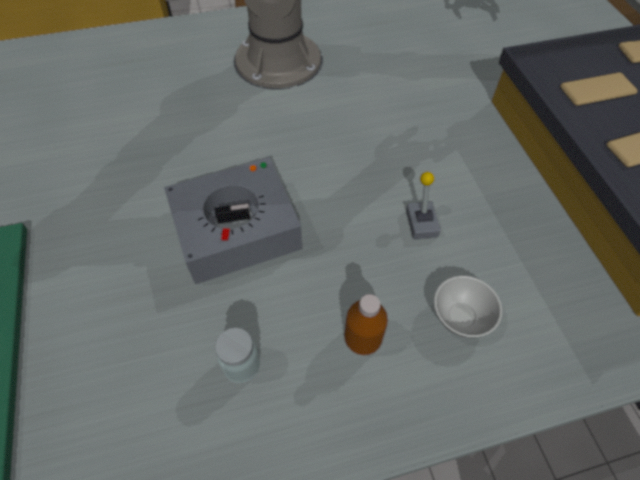

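View pics/top0.png

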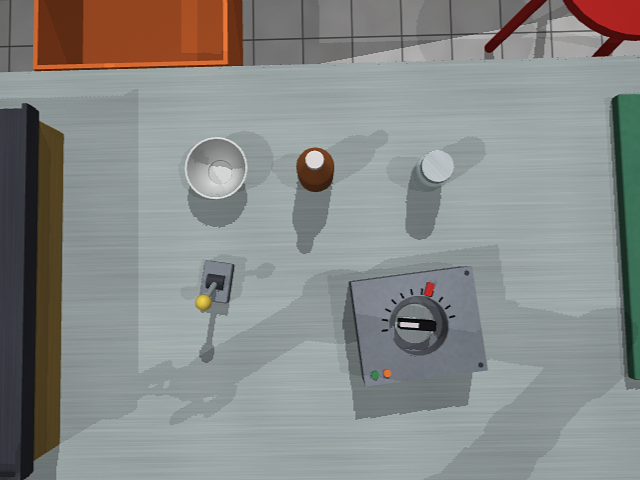

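The top view is oriented with +x up and +y left. The pod is at about (418,325), the rider at (430,289), the lever ball at (204,302) and the switch block at (217,282). I'll zoom in and measure.

```bash
cat > h.py <<'E'
import numpy as np, cv2
from scipy.spatial.transform import Rotation as R
from plant import sensors, optics, ctrl
def ray(n,u,v):
    c=optics.camera_info(n);K=c['mtx']
    d=np.array([(u-K[0,2])/K[0,0],-(v-K[1,2])/K[1,1],-1.0])
    return np.array(c['position']),R.from_quat(c['orientation']).apply(d)
def atz(n,u,v,z):
    p,d=ray(n,u,v); return p+d*(z-p[2])/d[2]
def cloud(n,D):
    c=optics.camera_info(n);K=c['mtx'];v,u=np.mgrid[:480,:640]
    P=np.stack([(u-K[0,2])/K[0,0]*D,-(v-K[1,2])/K[1,1]*D,-D],-1)
    return P@R.from_quat(c['orientation']).as_matrix().T+c['position']
def proj(n,X):
    c=optics.camera_info(n);K=c['mtx'];q=R.from_quat(c['orientation']).inv().apply(np.array(X)-c['position'])
    return K[0,2]+K[0,0]*q[...,0]/-q[...,2],K[1,2]-K[1,1]*q[...,1]/-q[...,2]
E
python3 - <<'E'
from h import *
z=np.load('top0.npz');p,D=z['p'],z['d'];X=cloud('top',D)
a=cv2.resize(p[260:390,340:500,::-1],None,fx=5,fy=5,interpolation=cv2.INTER_CUBIC);cv2.imwrite('pics/podz.png',a[:600])
a=cv2.resize(p[245:325,180:260,::-1],None,fx=7,fy=7,interpolation=cv2.INTER_CUBIC);cv2.imwrite('pics/swz.png',a)
def rep(name,m,box=None):
    if box: mm=np.zeros_like(m);mm[box[1]:box[3],box[0]:box[2]]=1;m=m&mm
    v,u=np.nonzero(m);print(name,len(u),u.mean().round(1),v.mean().round(1),np.median(X[m],0).round(4),X[m].min(0).round(3),X[m].max(0).round(3));return m
r,g,b=[p[...,i].astype(int) for i in range(3)]
one=np.ones(r.shape,bool).astype(bool)
rep('rider',(r>130)&(g<70)&(b<70),(340,260,500,390))
rep('ball',(r>150)&(g>120)&(b<90),(180,260,260,330))
m=rep('podtop',(abs(X[...,2]-.075)<.008),(330,240,510,400))
pts=X[m][:,:2].astype(np.float32)
rc=cv2.minAreaRect(pts*1000);print('rect',rc)
m=rep('dialtop',(abs(X[...,2]-.069)<.01)&(np.hypot(X[...,0]-np.mean(rc[0][0])/1000,X[...,1]-rc[0][1]/1000)<.042),(340,260,500,390))
rep('dish',(X[...,2]>.015),(175,125,255,205));rep('oil',(X[...,2]>.1),(285,135,345,200));rep('shaker',(X[...,2]>.07),(405,140,465,200))
m=rep('swblk',abs(X[...,2]-.025)<.008,(190,250,245,315));print(cv2.minAreaRect((X[m][:,:2]*1000).astype(np.float32)))
E
```

```text
rider 93 428.9 288.8 [ 0.5346 -0.2017  0.0813] [ 0.525 -0.21   0.075] [ 0.546 -0.193  0.086]
ball 158 202.3 301.3 [0.5233 0.1623 0.1058] [ 0.512 -0.03   0.097] [0.567 0.175 0.915]
podtop 10639 418.3 326.1 [ 0.4744 -0.1841  0.0755] [ 0.381 -0.292  0.067] [ 0.571 -0.075  0.083]
rect ((475.18157958984375, -183.52996826171875), (170.79803466796875, 200.71522521972656), 6.41866397857666)
dialtop 379 416.7 324.6 [ 0.4761 -0.1823  0.0695] [ 0.467 -0.212  0.059] [ 0.486 -0.152  0.074]
dish 1985 213.4 165.9 [0.7605 0.1641 0.0313] [ 0.567 -0.03   0.015] [0.805 0.208 0.915]
oil 469 314.3 162.9 [ 0.7372 -0.0199  0.1294] [ 0.567 -0.04   0.1  ] [0.757 0.    0.915]
shaker 886 436.1 166.6 [ 0.7334 -0.2182  0.0905] [ 0.567 -0.246  0.07 ] [ 0.761 -0.03   0.915]
swblk 876 217.0 279.6 [0.5605 0.154  0.0255] [0.516 0.13  0.017] [0.591 0.189 0.033]
((552.7605590820312, 159.21263122558594), (50.88312530517578, 70.14505004882812), 80.4554214477539)
```

```bash
python3 -c "
import cv2,numpy as np
a=cv2.imread('pics/podz.png');b=cv2.imread('pics/swz.png');print(a.shape,b.shape)"
```

```text
(600, 800, 3) (560, 560, 3)
```

View pics/podz.png

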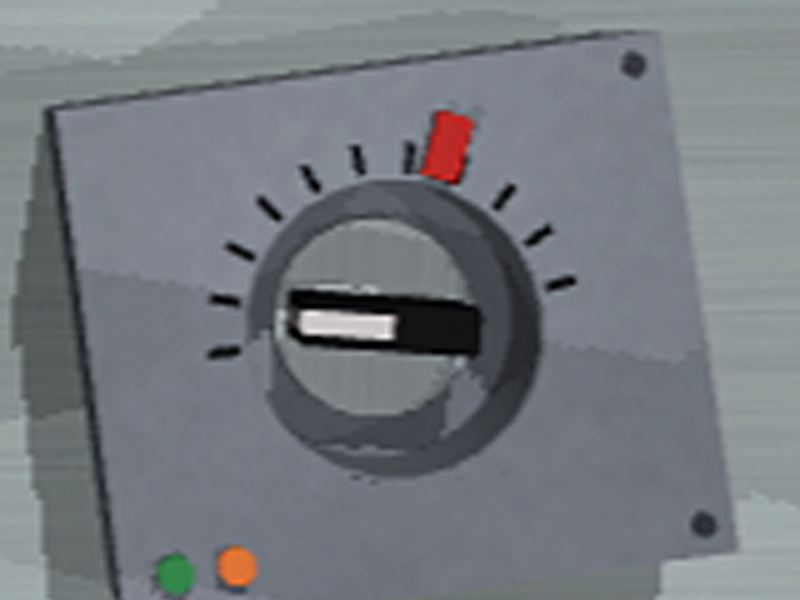

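View pics/swz.png

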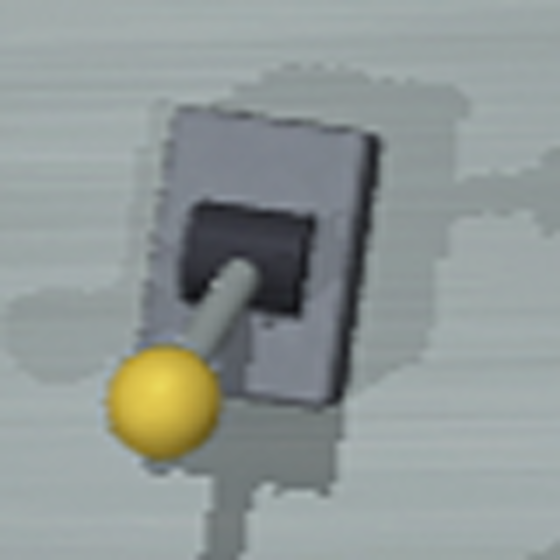

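```bash
python3 - <<'E'
from h import *
z=np.load('top0.npz');p,D=z['p'],z['d'];X=cloud('top',D)
g=p.astype(int)
# white pointer line
sub=np.zeros((480,640),bool);sub[312:336,392:440]=1
w=sub&(g.min(-1)>185); v,u=np.nonzero(w)
P=np.array([atz('top',a,b,.0695) for a,b in zip(u,v)])[:,:2]
print('white',len(P),P.mean(0),P.min(0),P.max(0))
k=sub&(g.max(-1)<45);v,u=np.nonzero(k|w)
B=np.array([atz('top',a,b,.069) for a,b in zip(u,v)])[:,:2].astype(np.float32)
print('bar rect',cv2.minAreaRect(B*1000))
c=np.array([.4752,-.1835])
for Q in(P,B):
    e,V=np.linalg.eigh(np.cov(Q.T));d=V[:,1]; print('axis',np.degrees(np.arctan2(d[1],d[0])),Q.mean(0))
d=P.mean(0)-c;print('white dir from c',np.degrees(np.arctan2(d[1],d[0])))
# rider with z=.081
rm=(g[...,0]>130)&(g[...,1]<70)&(g[...,2]<70);rm[:260]=0;rm[390:]=0;rm[:,:340]=0;v,u=np.nonzero(rm)
Q=np.array([atz('top',a,b,.081) for a,b in zip(u,v)])[:,:2];print('rider',Q.mean(0),np.degrees(np.arctan2(*(Q.mean(0)-c)[::-1])),np.linalg.norm(Q.mean(0)-c)); print(cv2.minAreaRect((Q*1000).astype(np.float32)))
# scene cross-check
s=np.load('scene0.npz');g=s['p'].astype(int);Y=cloud('scene',s['d'])
rm=(g[...,0]>150)&(g[...,1]<60)&(g[...,2]<60);v,u=np.nonzero(rm);q=np.median(Y[rm],0);print('scene rider',q,len(u))
m=np.zeros((480,640),bool);m[150:280,160:305]=1
m&=abs(Y[...,2]-.075)<.005;print('scene pod',cv2.minAreaRect((Y[m][:,:2]*1000).astype(np.float32)))
bm=(g[...,0]>150)&(g[...,1]>110)&(g[...,2]<60);bm[:160]=0;bm[200:]=0;bm[:,:400]=0;bm[:,450:]=0
v,u=np.nonzero(bm);print('scene ball',len(u),np.median(Y[bm],0),atz('scene',u.mean(),v.mean(),.092))
r=(p[...,0]>150)&(p[...,1]>120)&(p[...,2]<90);r[:260]=0;r[330:]=0;r[:,:180]=0;r[:,260:]=0
v,u=np.nonzero(r);print('top ball',atz('top',u.mean(),v.mean(),.092))
o=sensors.get_obs();print(R.from_quat(o['orientation']).as_matrix().round(3))
E
```

```text
white 74 [ 0.47667116 -0.16945999] [ 0.47236548 -0.18264681] [ 0.48098091 -0.15627475]
bar rect ((476.8675537109375, -182.33460998535156), (62.71061325073242, 17.95172691345215), 84.75765991210938)
axis 85.71806775862996 [ 0.47667116 -0.16945999]
axis 83.70728521095486 [ 0.4769333  -0.18354496]
white dir from c 84.01816526455922
rider [ 0.53495189 -0.20172693] -16.963986636870878 0.06247006528961405
((534.851318359375, -201.95046997070312), (11.537773132324219, 21.199371337890625), 72.1546401977539)
scene rider [nan nan nan] 0
scene pod ((474.2597961425781, -185.4022674560547), (174.96524047851562, 200.40684509277344), 6.389348030090332)
scene ball 75 [0.52483355 0.16006706 0.10470912] [0.51516326 0.16674783 0.092     ]
top ball [0.52231113 0.16591296 0.092     ]
[[ 0.365  0.931 -0.001]
 [ 0.931 -0.365 -0.002]
 [-0.002  0.    -1.   ]]
  return _methods._mean(a, axis=axis, dtype=dtype,
  ret = um.true_divide(
```

```bash
cat >> h.py <<'E'
def plan(pos,yawdeg):
    o=sensors.get_obs();R0=R.from_quat(o['orientation']);a=np.radians(yawdeg)
    x=np.array([np.cos(a),np.sin(a),0]);z=np.array([0,0,-1.]);y=np.cross(z,x)
    R1=R.from_matrix(np.stack([x,y,z],1))
    print('t',o['t'],'turn',np.degrees((R0.inv()*R1).as_rotvec()).round(2),'shift',R0.inv().apply(np.array(pos)-o['ee_pos']).round(4))
    print('joints',o['joints'].round(3),'pos',o['ee_pos'].round(4),'yaw',np.degrees(np.arctan2(*R0.as_matrix()[[1,0],0])).round(2),'F',o['contact_force'].round(1),'M',o['wrist_torque'].round(2),'w',round(o['grip_width'],4))
E
python3 -c "
from h import *
plan([.4755,-.1835,.2],-5.3)
plan([.45,.15,.22],30)"
```

```text
t 0.1 turn [ 0.08  0.1  73.89] shift [-0.5466  0.5096  0.0505]
joints [-1.239  0.312  0.014  1.513 -0.004  1.319 -0.027] pos [0.2006 0.5115 0.2493] yaw 68.59 F [ 0.9 -0.6 -0.1] M [0.03 0.   0.03] w 0.0854
t 0.1 turn [ 0.04  0.11 38.59] shift [-0.2454  0.3642  0.0299]
joints [-1.239  0.312  0.014  1.513 -0.004  1.319 -0.027] pos [0.2006 0.5115 0.2493] yaw 68.59 F [ 0.9 -0.6 -0.1] M [0.03 0.   0.03] w 0.0854
```

>>> apply_moves(
  rows="0 0 8 -0.049 0.073 0.006 0.036; 0 0 15 -0.098 0.146 0.012 0.036; 0 0 23 -0.147 0.218 0.018 0.036; 0 0 31 -0.196 0.291 0.024 0.036; 0.1 0.1 39 -0.245 0.364 0.03 0.036; 0.1 0.1 39 -0.245 0.364 0.03 0.036; 0.1 0.1 45 -0.245 0.364 0.03 0.036; 0.1 0.1 50 -0.28 0.39 0.034 0.036; 0.1 0.1 56 -0.32 0.41 0.036 0.036; 0.1 0.1 62 -0.36 0.43 0.038 0.036; 0.1 0.1 68 -0.40 0.45 0.04 0.036; 0.1 0.1 73.9 -0.44 0.47 0.045 0.036; 0.1 0.1 73.9 -0.48 0.49 0.05 0.036; 0.1 0.1 73.9 -0.52 0.5 0.05 0.036; 0.1 0.1 73.9 -0.5466 0.51 0.05 0.036; 0.1 0.1 73.9 -0.5466 0.51 0.05 0.036; 0.1 0.1 73.9 -0.5466 0.51 0.05 0.036; 0.1 0.1 73.9 -0.5466 0.51 0.05 0.036; 0.1 0.1 73.9 -0.5466 0.51 0.05 0.036",
  force=40,
)

```text
t: 2.0
ee_pos: [0.4761, -0.1815, 0.2001]
orientation: [0.999, -0.045, -0.0, -0.001]
contact_force: [0.6, 0.1, -0.5]
grip_width: 0.0358
```

```bash
python3 - <<'E'
from h import *
plan([.4755,-.1835,.1],-5.3)
plan([.4755,-.1835,.061],-5.3)
E
```

```text
t 2.0 turn [-0.1   0.06  0.16] shift [-0.0003  0.0022  0.1001]
joints [-0.214  0.306  0.689  1.72  -0.209  1.192  0.44 ] pos [ 0.4761 -0.1815  0.2001] yaw -5.14 F [ 0.6  0.1 -0.5] M [-0.02 -0.01  0.  ] w 0.0358
t 2.0 turn [-0.1   0.06  0.16] shift [-0.0003  0.0023  0.1391]
joints [-0.214  0.306  0.689  1.72  -0.209  1.192  0.44 ] pos [ 0.4761 -0.1815  0.2001] yaw -5.14 F [ 0.6  0.1 -0.5] M [-0.02 -0.01  0.  ] w 0.0358
```

>>> apply_moves(
  rows="0 0 0 0 0.002 0.02 0.036; 0 0 0 0 0.002 0.05 0.036; 0 0 0 0 0.002 0.08 0.036; 0 0 0 0 0.002 0.1 0.036; 0 0 0 0 0.002 0.11 0.036; 0 0 0 0 0.002 0.118 0.036; 0 0 0 0 0.002 0.126 0.036; 0 0 0 0 0.002 0.132 0.036; 0 0 0 0 0.002 0.138 0.036; 0 0 0 0 0.002 0.139 0.036; 0 0 0 0 0.002 0.139 0.036",
)

```text
t: 3.1
ee_pos: [0.4759, -0.1833, 0.0612]
orientation: [0.999, -0.045, -0.0, -0.001]
contact_force: [0.0, 0.5, -0.6]
grip_width: 0.036
```

```bash
python3 - <<'E'
from h import *
plan([.4755,-.1835,.061],-5.3)
for n in('top','scene'):
    p,d=optics.get_image(n)
    s=p[260:390,340:500] if n=='top' else p[130:290,150:330]
    cv2.imwrite(f'pics/g1{n}.png',cv2.resize(s[:,:,::-1],None,fx=4,fy=3.7,interpolation=cv2.INTER_CUBIC))
E
```

```text
t 3.1 turn [-0.1   0.05  0.15] shift [-0.0004  0.0002  0.0002]
joints [-0.135  0.48   0.616  1.88  -0.352  0.892  0.562] pos [ 0.4759 -0.1833  0.0612] yaw -5.15 F [ 0.   0.5 -0.6] M [-0.03 -0.   -0.04] w 0.036
```

View pics/g1scene.png

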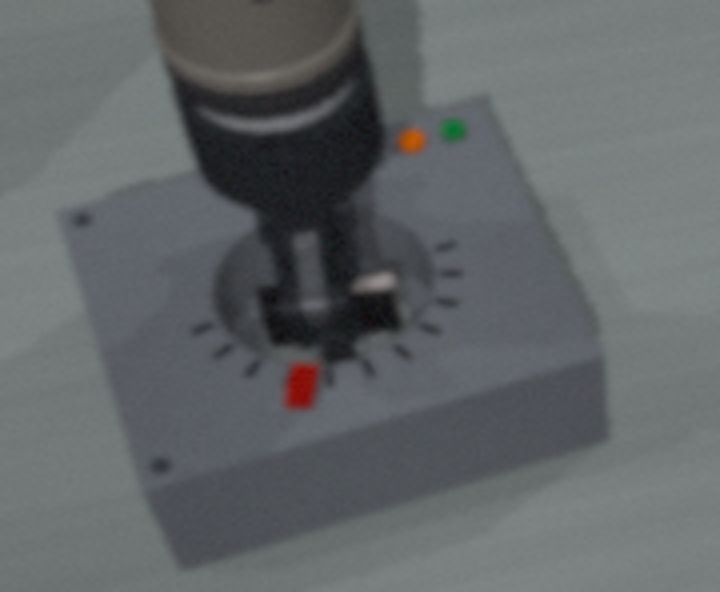

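The zoomed scene view shows the fingers in the well on either side of the bar, around (330,310), with no contact. Next I close on it.

>>> apply_moves(
  rows="0 0 0 0 0 0 0.03; 0 0 0 0 0 0 0.024; 0 0 0 0 0 0 0.02; 0 0 0 0 0 0 0.016; 0 0 0 0 0 0 0.01; 0 0 0 0 0 0 0.01; 0 0 0 0 0 0 0.01",
  force=40,
)

```text
t: 3.9
ee_pos: [0.4749, -0.1834, 0.0614]
orientation: [0.999, -0.045, -0.001, -0.001]
contact_force: [-4.9, 0.8, 5.1]
grip_width: 0.0154
```

```bash
python3 -c "
from h import *
plan([.4755,-.1835,.061],-107)"
```

```text
t 3.9 turn [4.0000e-02 2.2000e-01 1.0184e+02] shift [0.0006 0.0001 0.0004]
joints [-0.135  0.479  0.617  1.881 -0.351  0.894  0.562] pos [ 0.4749 -0.1834  0.0614] yaw -5.16 F [-4.9  0.8  5.1] M [0.2  1.08 0.02] w 0.0154
```

>>> apply_moves(
  rows="0 0 5 0 0 0 0.01; 0 0 10 0 0 0 0.01; 0 0 16 0 0 0 0.01; 0 0 22 0 0 0 0.01; 0 0 28 0 0 0 0.01; 0 0 34 0 0 0 0.01; 0 0 40 0 0 0 0.01; 0 0 46 0 0 0 0.01; 0 0 52 0 0 0 0.01; 0 0 58 0 0 0 0.01; 0 0 64 0 0 0 0.01; 0 0 70 0 0 0 0.01; 0 0 70 0 0 0 0.01; 0 0 70 0 0 0 0.01",
)

```text
t: 5.3
ee_pos: [0.4764, -0.1846, 0.0615]
orientation: [0.793, -0.609, 0.001, 0.0]
contact_force: [2.7, -3.7, -4.8]
grip_width: 0.0155
```

```bash
python3 -c "
from h import *
plan([.4752,-.1835,.061],-107)"
```

```text
t 5.3 turn [-0.05 -0.05 31.95] shift [-0.0014  0.0009  0.0005]
joints [-0.34   0.576  0.921  1.886 -0.558  0.959 -0.471] pos [ 0.4764 -0.1846  0.0615] yaw -75.05 F [ 2.7 -3.7 -4.8] M [-0.68 -0.63  0.01] w 0.0155
```

>>> apply_moves(
  rows="0 0 5 0 0 0 0.01; 0 0 10 0 0 0 0.01; 0 0 15 0 0 0 0.01; 0 0 20 0 0 0 0.01; 0 0 25 0 0 0 0.01; 0 0 29 0 0 0 0.01; 0 0 32 0 0 0 0.01; 0 0 32 0 0 0 0.01; 0 0 32 0 0 0 0.01",
)

```text
t: 6.2
ee_pos: [0.4764, -0.1856, 0.0615]
orientation: [-0.595, 0.804, -0.001, -0.0]
contact_force: [0.2, -3.7, -3.3]
grip_width: 0.0156
```

```bash
python3 - <<'E'
from h import *
plan([.4752,-.1835,.061],-107)
for n in('top','scene'):
    p,d=optics.get_image(n)
    s=p[260:390,340:500] if n=='top' else p[130:290,150:330]
    cv2.imwrite(f'pics/g2{n}.png',cv2.resize(s[:,:,::-1],None,fx=4,fy=3.7,interpolation=cv2.INTER_CUBIC))
E
```

```text
t 6.2 turn [-0.11 -0.13  0.02] shift [-0.0017  0.0018  0.0005]
joints [-0.417  0.644  1.057  1.889 -0.664  1.009 -0.934] pos [ 0.4764 -0.1856  0.0615] yaw -106.98 F [ 0.2 -3.7 -3.3] M [-0.86 -0.11 -0.03] w 0.0156
```

View pics/g2scene.png

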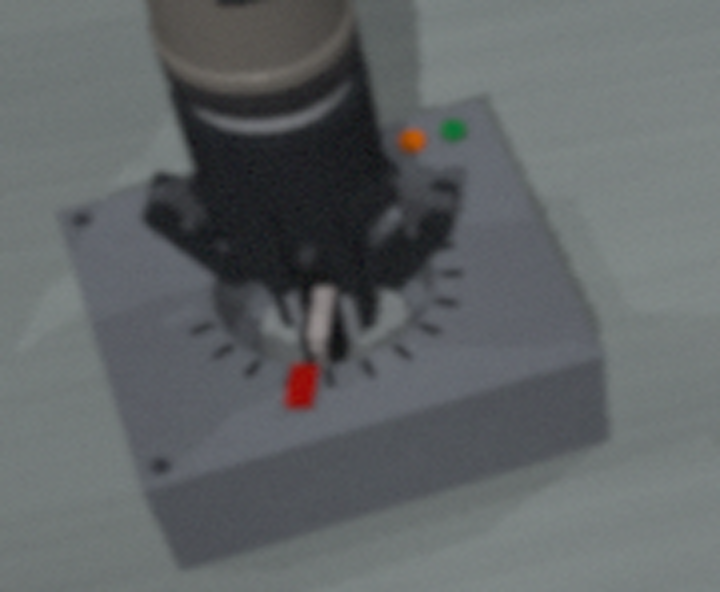

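The white line, from (320,290) to (316,352), now points at the red clip. I'll release, lift clear and measure.

>>> apply_moves(
  rows="0 0 0 0 0 0 0.02; 0 0 0 0 0 0 0.03; 0 0 0 0 0 0 0.036; 0 0 0 0 0 0 0.036; 0 0 0 0 0 0 0.036; 0 0 0 0 0 -0.02 0.036; 0 0 0 0 0 -0.05 0.036; 0 0 0 0 0 -0.09 0.036; 0 0 0 0 0 -0.13 0.036; 0 0 0 0 0 -0.14 0.036; 0 0 0 0 0 -0.14 0.036",
)

```text
t: 7.4
ee_pos: [0.4773, -0.1858, 0.2031]
orientation: [-0.595, 0.804, -0.003, 0.001]
contact_force: [0.2, 0.2, 0.2]
grip_width: 0.0362
```

```bash
python3 -c "
from h import *
plan([.43,0.02,.2],-40)
plan([.43,0.08,.2],0)"
```

```text
t 7.4 turn [ -0.25  -0.27 -66.99] shift [-0.183   0.1053  0.0022]
joints [-0.541  0.475  1.218  1.725 -0.467  1.268 -1.084] pos [ 0.4773 -0.1858  0.2031] yaw -106.99 F [0.2 0.2 0.2] M [ 0.05 -0.03 -0.02] w 0.0362
t 7.4 turn [  -0.15   -0.37 -106.99] shift [-0.2403  0.1229  0.002 ]
joints [-0.541  0.475  1.218  1.725 -0.467  1.268 -1.084] pos [ 0.4773 -0.1858  0.2031] yaw -106.99 F [0.2 0.2 0.2] M [ 0.05 -0.03 -0.02] w 0.0362
```

>>> apply_moves(
  rows="0 0 -7 -0.02 0.01 0 0.02; 0 0 -14 -0.05 0.03 0 0; 0 0 -21 -0.08 0.045 0 0; 0 0 -28 -0.11 0.06 0 0; 0 0 -35 -0.14 0.08 0 0; -0.1 -0.1 -42 -0.17 0.1 0.002 0; -0.2 -0.2 -49 -0.183 0.105 0.002 0; -0.2 -0.2 -56 -0.183 0.105 0.002 0; -0.2 -0.2 -62 -0.183 0.105 0.002 0; -0.2 -0.2 -67 -0.183 0.105 0.002 0; -0.2 -0.2 -67 -0.183 0.105 0.002 0; -0.2 -0.2 -67 -0.183 0.105 0.002 0",
)

```text
t: 8.6
ee_pos: [0.4293, 0.0201, 0.1992]
orientation: [0.939, -0.343, -0.0, 0.001]
contact_force: [0.3, -0.4, -0.3]
grip_width: 0.0001
```

```bash
python3 - <<'E'
from h import *
plan([.43,0.1,.2],0)
p,D=optics.get_image('top');cv2.imwrite('pics/top3.png',p[:,:,::-1]);np.savez('top3.npz',p=p,d=D)
cv2.imwrite('pics/top3z.png',cv2.resize(p[260:390,340:500,::-1],None,fx=5,fy=4.6,interpolation=cv2.INTER_CUBIC))
q,d=optics.get_image('scene');cv2.imwrite('pics/sc3.png',q[:,:,::-1]);np.savez('scene3.npz',p=q,d=d)
g=p.astype(int);sub=np.zeros((480,640),bool);sub[300:340,400:440]=1
w=sub&(g.min(-1)>185);v,u=np.nonzero(w)
P=np.array([atz('top',a,b,.0695) for a,b in zip(u,v)])[:,:2]
print('white',len(P),P.mean(0),P.min(0),P.max(0),cv2.minAreaRect((P*1000).astype(np.float32)))
for c in([.4752,-.1835],[.4764,-.1835],[.4755,-.185]):
    d=P.mean(0)-c;print(np.degrees(np.arctan2(d[1],d[0])))
e,V=np.linalg.eigh(np.cov(P.T));print('axis',np.degrees(np.arctan2(V[1,1],V[0,1])))
rm=(g[...,0]>130)&(g[...,1]<70)&(g[...,2]<70);rm[:260]=0;rm[390:]=0;rm[:,:340]=0;v,u=np.nonzero(rm)
Q=np.array([atz('top',a,b,.081) for a,b in zip(u,v)])[:,:2];d=Q.mean(0)-[.4752,-.1835];print('rider',np.degrees(np.arctan2(d[1],d[0])))
E
```

```text
t 8.6 turn [  0.11   0.05 -40.08] shift [-0.051  -0.0616 -0.001 ]
joints [-1.046  0.16   1.079  1.924 -0.153  1.148 -0.608] pos [0.4293 0.0201 0.1992] yaw -40.08 F [ 0.3 -0.4 -0.3] M [ 0.   -0.01  0.04] w 0.0001
white 96 [ 0.48625168 -0.18850881] [ 0.45585982 -0.1983525 ] [ 0.50485712 -0.16959183] ((479.5282287597656, -183.18565368652344), (49.36684799194336, 26.899368286132812), 4.674258708953857)
-24.380837971469305
-26.949774158747793
-18.074081492180657
axis -179.3009449603419
rider -16.96287722473453
```

View pics/top3z.png

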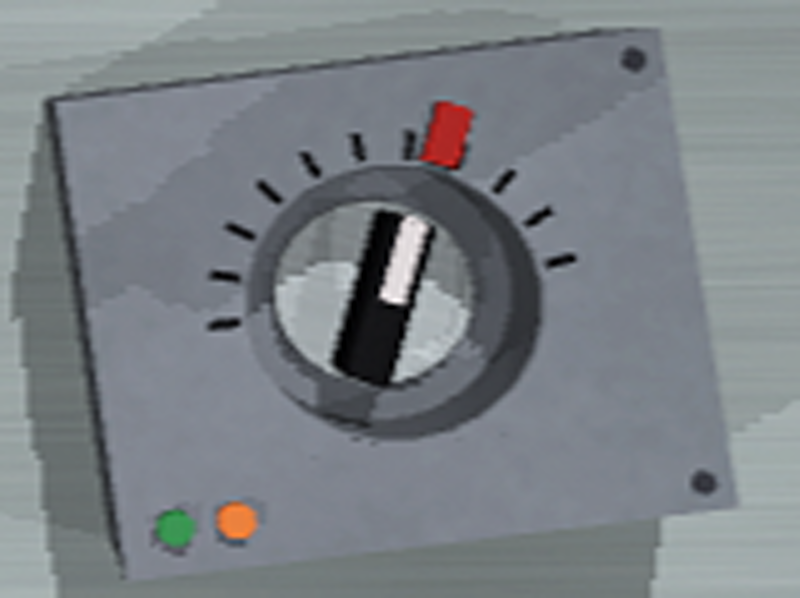

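View pics/sc3.png

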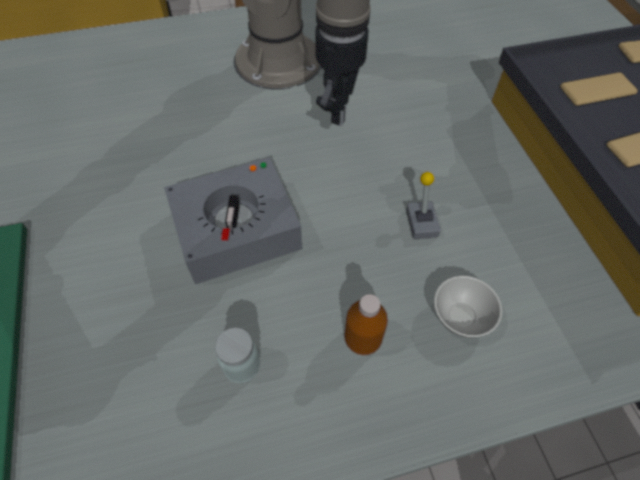

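The scene and zoomed views show the bar at about 14° from image vertical and the clip at about 14.6°. That fits the gripper yaw of -107°, which puts the bar at -17°. My white-pixel mask picked up skirt glare, so I'm discarding its angle. The dial is set, the switch is still off, and the jars haven't moved. Now the lever, starting from behind it.

```bash
python3 -c "
from h import *
plan([.459,.175,.2],80.5)"
```

```text
t 8.7 turn [ 8.0000e-02  5.0000e-02 -1.2056e+02] shift [-0.0774 -0.1374 -0.0006]
joints [-1.046  0.159  1.08   1.923 -0.153  1.148 -0.608] pos [0.4298 0.02   0.1996] yaw -40.06 F [-0.5  0.1  0.4] M [ 0.01  0.07 -0.  ] w -0.0002
```

>>> apply_moves(
  rows="0 0 -7 -0.007 -0.01 0 0; 0 0 -14 -0.014 -0.02 0 0; 0 0 -21 -0.02 -0.035 0 0; 0 0 -28 -0.025 -0.045 0 0; 0 0 -35 -0.03 -0.055 0 0; 0 0 -42 -0.035 -0.065 0 0; 0 0 -49 -0.04 -0.07 0 0; 0 0 -56 -0.045 -0.08 0 0; 0 0 -63 -0.05 -0.09 0 0; 0 0 -70 -0.055 -0.1 0 0; 0 0 -77 -0.06 -0.11 0 0; 0 0 -84 -0.065 -0.12 0 0; 0 0 -91 -0.07 -0.13 0 0; 0 0 -98 -0.077 -0.137 0 0; 0 0 -105 -0.077 -0.137 0 0; 0 0 -112 -0.077 -0.137 0 0; 0 0 -118 -0.077 -0.137 0 0; 0 0 -120.5 -0.077 -0.137 0 0; 0 0 -120.5 -0.077 -0.137 0 0; 0 0 -120.5 -0.077 -0.137 0 0",
)

```text
t: 10.7
ee_pos: [0.4589, 0.1743, 0.1991]
orientation: [0.764, 0.645, -0.001, 0.0]
contact_force: [0.9, -0.1, -1.3]
grip_width: 0.0001
```

```bash
python3 -c "
from h import *
plan([.459,.175,.094],80.5)
plan([.553,.159,.094],80.5)
print(R.from_quat(sensors.get_obs()['orientation']).as_matrix().round(3))"
```

```text
t 10.7 turn [-0.03  0.1  -0.15] shift [ 0.0009 -0.      0.1051]
joints [-0.908  0.254  0.619  1.768 -0.157  1.171  1.16 ] pos [0.4589 0.1743 0.1991] yaw 80.35 F [ 0.9 -0.1 -1.3] M [0.04 0.01 0.  ] w 0.0001
t 10.7 turn [-0.03  0.1  -0.15] shift [0.0009 0.0953 0.1051]
joints [-0.908  0.254  0.619  1.768 -0.157  1.171  1.16 ] pos [0.4589 0.1743 0.1991] yaw 80.35 F [ 0.9 -0.1 -1.3] M [0.04 0.01 0.  ] w 0.0001
[[ 0.168  0.986 -0.001]
 [ 0.986 -0.168 -0.002]
 [-0.002 -0.    -1.   ]]
```

>>> apply_moves(
  rows="0 0 0 0.001 0 0.03 0; 0 0 0 0.001 0 0.06 0; 0 0 0 0.001 0 0.09 0; 0 0 0 0.001 0 0.105 0; 0 0 0 0.001 0 0.105 0; 0 0 0 0.001 0.012 0.105 0; 0 0 0 0.001 0.024 0.105 0; 0 0 0 0.001 0.036 0.105 0; 0 0 0 0.001 0.048 0.105 0; 0 0 0 0.001 0.06 0.105 0; 0 0 0 0.001 0.072 0.105 0; 0 0 0 0.001 0.084 0.105 0; 0 0 0 0.001 0.095 0.105 0; 0 0 0 0.001 0.095 0.105 0",
)

```text
t: 12.1
ee_pos: [0.5548, 0.1582, 0.0942]
orientation: [0.765, 0.645, -0.0, 0.001]
contact_force: [-0.5, -0.1, 0.9]
grip_width: -0.0002
```

```bash
python3 - <<'E'
from h import *
plan([.567,.157,.094],80.5)
q,d=optics.get_image('scene');cv2.imwrite('pics/sc4.png',cv2.resize(q[100:340,320:560,::-1],None,fx=2.5,fy=2.5))
E
```

```text
t 12.1 turn [ 0.1   0.13 -0.23] shift [0.0009 0.0122 0.0002]
joints [-0.705  0.543  0.561  1.664 -0.323  1.028  1.361] pos [0.5548 0.1582 0.0942] yaw 80.27 F [-0.5 -0.1  0.9] M [-0.03  0.02  0.02] w -0.0002
```

View pics/sc4.png

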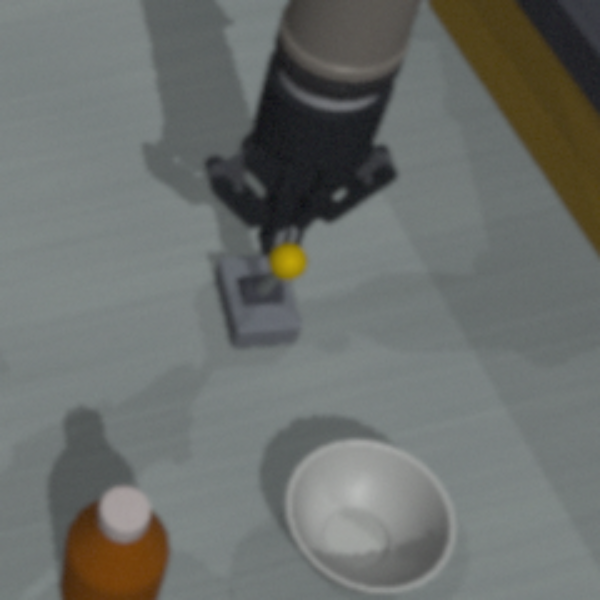

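The ball, at (290,261) in this crop, is riding ahead of the fingertips and is past the middle. I'll keep pushing to the stop in small steps.

>>> apply_moves(
  rows="0 0 0 0 0.004 0 0; 0 0 0 0 0.008 0 0; 0 0 0 0 0.012 0 0; 0 0 0 0 0.015 0 0; 0 0 0 0 0.015 0 0",
)

```text
t: 12.65
ee_pos: [0.5665, 0.1565, 0.0937]
orientation: [0.764, 0.645, -0.003, -0.001]
contact_force: [-5.6, -0.1, 2.6]
grip_width: -0.0
```

```bash
python3 - <<'E'
from h import *
plan([.567,.157,.094],80.5)
p,D=optics.get_image('top');q,d=optics.get_image('scene');cv2.imwrite('pics/sc5.png',cv2.resize(q[100:340,320:560,::-1],None,fx=2.5,fy=2.5))
for n,g,dd in(('top',p,D),('scene',q,d)):
    Y=cloud(n,dd);m=(g[...,0]>130)&(g[...,1]>100)&(g[...,2]<60)&(abs(Y[...,0]-.57)<.08)&(abs(Y[...,1]-.16)<.05)&(Y[...,2]>.05)
    v,u=np.nonzero(m);print(n,m.sum());
    if m.sum():
        b=atz(n,u.mean(),v.mean(),.092);e=b[:2]-[.5528,.1592];a=np.radians(-9.5);print(b,'along x',e@[np.cos(a),np.sin(a)])
E
```

```text
t 12.65 turn [-0.27  0.15 -0.18] shift [ 0.0006  0.0004 -0.0003]
joints [-0.684  0.567  0.557  1.626 -0.332  1.05   1.373] pos [0.5665 0.1565 0.0937] yaw 80.32 F [-5.6 -0.1  2.6] M [ 0.11  1.11 -0.01] w -0.0
top 23
[0.59110285 0.14520559 0.092     ] along x 0.04008729799176549
scene 128
[0.5890247  0.15241056 0.092     ] along x 0.036848484608943556
```

View pics/sc5.png

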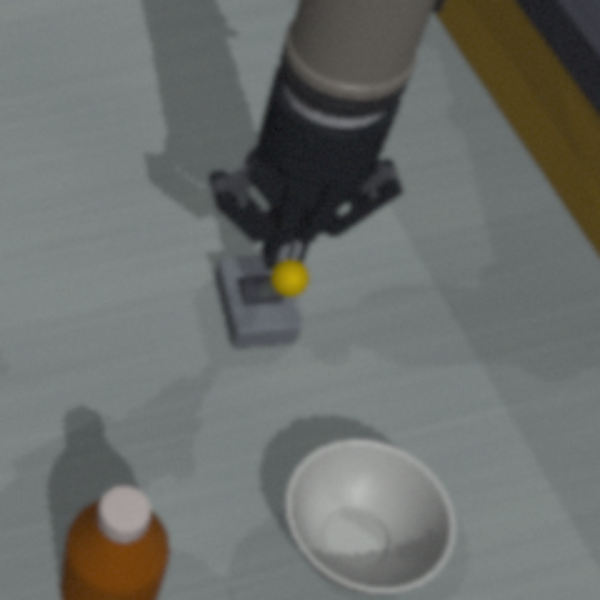

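The ball is about 38 mm past the block's centre and the push force has risen to about 6 N, so the lever is at its stop. I'll back away straight, lift, then do a last check.

>>> apply_moves(
  rows="0 0 0 0 0 0 0; 0 0 0 0 -0.02 0 0; 0 0 0 0 -0.05 0 0; 0 0 0 0 -0.09 0 0; 0 0 0 0 -0.12 0 0; 0 0 0 0 -0.13 -0.04 0; 0 0 0 0 -0.13 -0.08 0; 0 0 0 0 -0.13 -0.12 0; 0 0 0 0 -0.13 -0.12 0; 0 0 0 0 -0.13 -0.12 0",
)

```text
t: 13.75
ee_pos: [0.4405, 0.1788, 0.2157]
orientation: [0.764, 0.645, 0.0, -0.0]
contact_force: [-0.8, 0.0, 0.1]
grip_width: 0.0
```

```bash
python3 - <<'E'
from h import *
plan([.45,.17,.2],80.5)
p,D=optics.get_image('top');q,d=optics.get_image('scene');cv2.imwrite('pics/top6.png',p[:,:,::-1])
for n,g,dd in(('top',p,D),('scene',q,d)):
    Y=cloud(n,dd);m=(g[...,0]>130)&(g[...,1]>100)&(g[...,2]<60)&(abs(Y[...,0]-.57)<.08)&(abs(Y[...,1]-.16)<.05)&(Y[...,2]>.05)
    v,u=np.nonzero(m);b=atz(n,u.mean(),v.mean(),.092);e=b[:2]-[.5528,.1592];a=np.radians(-9.5);x=e@[np.cos(a),np.sin(a)];print(n,m.sum(),b,'x',x,'joint',.5+np.arcsin(min(x/.08,1)))
X=cloud('top',D);z0=np.load('top0.npz');X0=cloud('top',z0['d'])
for nm,b,h in(('dish',(175,125,255,205),.015),('oil',(285,135,345,200),.1),('shaker',(405,140,465,200),.07)):
    s=np.s_[b[1]:b[3],b[0]:b[2]]
    print(nm,[np.median(A[s][(A[s][...,2]>h)&(A[s][...,2]<.2)],0).round(4) for A in(X0,X)])
# bar: raised black/white pixels above skirt inside the well
m=(abs(X[...,2]-.069)<.012)&(np.hypot(X[...,0]-.4755,X[...,1]+.1835)<.04);P=X[m][:,:2]
e,V=np.linalg.eigh(np.cov(P.T));print('bar',m.sum(),P.mean(0),np.degrees(np.arctan2(V[1,1],V[0,1])),cv2.minAreaRect((P*1000).astype(np.float32)))
E
```

```text
t 13.75 turn [-0.03 -0.03 -0.2 ] shift [-0.0071  0.0109  0.0157]
joints [-0.96   0.202  0.633  1.782 -0.129  1.199  1.112] pos [0.4405 0.1788 0.2157] yaw 80.3 F [-0.8  0.   0.1] M [-0.05  0.01  0.05] w 0.0
top 66 [0.58705964 0.15215907 0.092     ] x 0.03495188196599127 joint 0.9521478165884844
scene 122 [0.5881379  0.15304699 0.092     ] x 0.035868804693220124 joint 0.964929805144463
dish [array([0.7612, 0.1649, 0.0311]), array([0.7614, 0.1648, 0.0309])]
oil [array([ 0.7376, -0.0196,  0.1292]), array([ 0.7374, -0.0196,  0.1291])]
shaker [array([ 0.7337, -0.2185,  0.0905]), array([ 0.7338, -0.2185,  0.0905])]
bar 400 [ 0.47607223 -0.18224622] 163.35148973352398 ((475.8143310546875, -183.272705078125), (16.783578872680664, 60.36441421508789), 72.83808135986328)
```

View pics/top6.png

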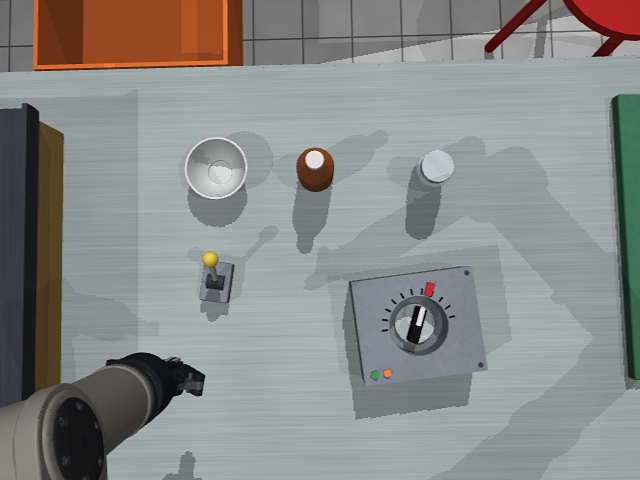

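```bash
python3 - <<'E'
from h import *
p,D=optics.get_image('top')
for n,(g,dd) in dict(a=(np.load('top0.npz')['p'],np.load('top0.npz')['d']),b=(p,D)).items():
    Y=cloud('top',dd);m=(g[...,0].astype(int)-g[...,2]>60)&(g[...,1].astype(int)-g[...,2]>40);m[:245]=0;m[320:]=0;m[:,:185]=0;m[:,250:]=0
    v,u=np.nonzero(m);b=atz('top',(u.min()+u.max())/2,(v.min()+v.max())/2,.092);e=b[:2]-[.5528,.1592];a=np.radians(-9.5);print(n,m.sum(),u.min(),u.max(),v.min(),v.max(),b,e@[np.cos(a),np.sin(a)], 'top z',np.nanmax(Y[m][:,2]*(Y[m][:,2]<.2)))
E
```

```text
a 195 195 210 295 310 [0.52030327 0.1655952  0.092     ] -0.033106570579668135 top z 0.1105063039305415
b 195 202 217 251 266 [0.59110074 0.15381236 0.092     ] 0.0386646851700546 top z 0.10718638982095485
```

```bash
python3 -c "
from plant import ctrl
print(ctrl.close_job())"
```

```text
the job is handed in; nothing more can be done
None
```

I turned the dial to the red clip first and then threw the main switch to its far side. The job went in at about 14 s of the 64 s allowed, and no verdict was reported.

- **Dial:** I gripped the bar in the well and turned it about 102° clockwise, then released it. In the last picture the bar lies at about -17° and the clip at -17°, against an allowance of about 10°.
- **Switch:** With closed fingers I pushed the ball until the force rose to about 6 N, which I took as the stop, then backed straight off. After backing off, the estimates of the lever joint from the two cameras ran from 0.93 to 1.0; the required minimum is 0.85.
- **Oil bottle, shaker jar and dish:** They read within 1 mm of where they started. The arm stood clear of everything, with contact force near zero.

**Checks that disagreed:**
- An early angle measured from white pixels came out wrong because glare on the dial's skirt was counted in. I discarded it and used the bar's outline instead.
- The ball positions from the two cameras differed by a few mm, so the lever angle is good only to about 0.05 rad.

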